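# Clamp a cleaner bottle in the bench chuck and take off its push-and-turn cap

## Robot

A 7-joint arm with a two-finger parallel gripper is mounted at the origin on a cart in front of the work surface, level with it; the furniture and walls round the work are solid. World frame = base frame: x ahead of the robot, y to its left, z up, the work surface at z = 0. Lengths are in m, angles in rad, forces in N, time in s.
With the tool pointing down it reaches from about 0.4 to 0.9 m from the base axis. Payload 5.5 kg.
Tool frame: the origin (TCP) lies at the very end of the fingers, on their centre line; the grasp point (between the pads) lies 19 mm behind it; z points along the fingers, y is the line along which they close (so a half turn about z gives the same grasp; the last joint's range is limited). The gripper opens to 92 mm and grips with 3 to 60 N. Pads are 19 mm wide; open, the fingers measure 130 mm over their backs; the gripper's body (75 mm by 190 mm) begins 47 mm behind the grasp point.
Start: joints at [1.485, 0.501, -0.427, 1.55, 0.221, 1.138, -0.21], TCP at [0.222, -0.611, 0.227] pointing down, gripper open.
Joint ranges: [-2.88, 2.88], [-0.31, 2.03], [-1.54, 1.56], [0.2, 2.42], [-1.41, 4.55], [0.19, 2.02], [-2.57, 2.57]. Speed limits (rad/s): [2.57, 2.57, 3.14, 3.14, 3.14, 3.14, 3.14].

## Interface

Orientations are given as a unit quaternion [x, y, z, w].
In Python, from bench import * gives the robot as it stands. The module is installed in compiled form; this text tells all that it offers. Calls block until the motion is done:
- movep(position, orientation): joint-space move of the TCP to a pose.
- servo_line(position, max_speed=0.15, rotation=None): straight line of the TCP; rotation=None keeps the orientation; max_speed is the mean speed in m/s.
- goto_joints(angles): joint-space move.
- command_gripper(opening, f_grip=None): finger opening in m; f_grip is the grip in N (None keeps the last); returns when the fingers have stopped.
- pause(seconds).
- ik(position, orientation): joint angles nearest the present ones, or None.
- get_state(): the state.
- camera(name): name is "side" or "top"; returns the picture (384x512x3 uint8, blue, green, red); there is no depth.
- camera_info(name): a dict with "fx", "fy", "cx", "cy" (pixels), "xyz" and "attitude" of the camera in the world. Camera axes: x right, y up, looking along -z (the intrinsics and any distortion apply to the point x, -y, -z); pixel columns grow to the right and rows downward; lengths in m; the calibration is good to about 2 mm. A picture is of the moment at which its call begins. camera_info takes no time and is no camera call.
A pose or a line that the arm cannot do raises PlanningError and nothing moves.
- close_job(): hands the job in; it is judged then, once.
The state is a dict: "t": time; "joint_pos": joint angles; "joint_vel": joint speeds; "tau": joint torques, N m; "ee_pos": TCP position; "tcp_rot": TCP orientation; "force": force on the tool from outside, world axes, zero at the start; "torque": the same for the moment, N m; "width": finger opening in m; "gripper_force": force on a finger pad.
Only numpy, scipy, OpenCV 4.12 (cv2) and the standard library are available. Lean on these libraries where they do the work, as an engineer would, in place of code of your own. Each camera call takes 0.05 s, during which the arm holds its last target. There are 200 camera calls.

## Task

The cleaner bottle stands loose in the three-jaw chuck on the bench: swing the chuck's upright black handle clockwise (seen from above) until the jaws grip the bottle firmly, and leave it tight. Then take the red safety cap by its wing, press it fully down, keep it pressed while you twist it about a sixth of a turn anticlockwise, and lift it straight off. Finish while still holding the cap in the gripper, level and motionless about 5 cm clear above the mouth of the still clamped bottle, and leave the other things on the bench where they are.

Things in the scene. Friction and masses are not known exactly. Their poses are not given: they have to be found in the camera images.
- chuck: round three-jaw bottle chuck fixed to the bench: dark steel base, radius 70 mm, with an aluminium ring of radius 78 mm round it; the three steel jaws stand on the base and reach 56 mm above the bench. Origin: centre of its underside, on the bench; z up is the axis of the ring. The bottle stands on its slippery top face, 25 mm above the origin
- clamp_ring (a joint): turn of the chuck's ring in rad, range 0 to 1.5; grows clockwise seen from above. 6 mm of inward jaw travel per rad; the bottle (pushed central by then) is met at about 0.83 rad. Stiff: the handle needs about 6 N to move either way (more when fast) and stays where it is left, also when tight. Tight takes 12 to 18 N at the handle, about 0.95 rad, easing to 0.87 when let go; opening fingers must not knock it back
- handle_grip (a point): point on the axis of the chuck's upright handle, a round black grip 16 mm in diameter whose surface runs from 38 to 110 mm above the bench; the point is 85 mm above the bench and 105 mm from the chuck's axis. It moves with the ring (the point's axes turn with the ring). At ring = 0 it lies 0.45 rad anticlockwise of the chuck's own -x direction
- jaw_1: one of the three jaws (26 mm wide, 30 mm high, 120 degrees apart) that slide inward together as the ring turns clockwise; origin: foot of its gripping face
- jaw_2: second jaw, like jaw_1
- jaw_3: third jaw, like jaw_1
- bottle: loose white bottle with a blue band, round, 56 mm in diameter, 46 mm high to the shoulder, neck 26 mm in diameter up to 72 mm (the mouth, closed by a dark rubber spring plug that shows when the cap is off), about 0.3 kg. Origin: centre of its underside, z up. Lugs on the neck hold the cap. Unless clamped it turns with the cap
- seal_plug (a joint): how far the spring plug in the mouth is pushed down by the cap, in m: about 0 with the cap on and locked, -0.003 with the cap off, about 0.0055 with the cap pressed to its stop. The spring pushes the cap up with 5 N when locked and 9 N when fully down
- cap: red cap, 49 mm wide, 50 mm high, 40 g: skirt and disc 26 mm, wing on top. Origin: centre of lower rim, 56 mm above the bottle's origin when locked; z up, x along the wing and, when locked, along the bottle's x. Locked it only has slight play. Pressed 4 mm or more (stop at 5.5 mm) it turns anticlockwise seen from above; past 0.75 rad it is free to lift: turn about 1.05 rad, not over 2 rad
- cap_grip (a point): where to pinch the cap's wing: 40 mm above the cap's origin, on its axis. The wing is 14 mm thick (along the cap's y), 44 mm long (along x), from 26 to 50 mm above the cap's origin; fingertips may rest on the disc at 26 mm
- carton: bystander: small white carton 48x66x44 mm, origin centre of underside; leave alone
- bit_holder: bystander: red bit holder with five bits, 22x85x38 mm, origin centre of underside; leave alone
- screwdriver: bystander: screwdriver 216 mm long with a two-colour handle, lying near the bench's front edge, origin at the middle of its length, underside; leave alone
- screw_box: bystander: brown carton 56x88x34 mm behind the chuck, origin centre of underside; leave alone
There are look-alikes about, which are no part of the job. There is more than one size of the cap; the one meant has the size given above.

How it is judged:
By the outcome, as a careful person would: the job done as asked, in the order asked, and still so for the second after the job is handed in, while the arm keeps its last pose, push and grip.
It also fails if it takes over 64 s, if anything falls off the work surface, if the arm or the gripper's body presses on something with over 40 N, if the wrist force passes 120 N, or if a joint passes its speed limit or range.

## Working session

There is one attempt and no reset: what is moved stays moved. The work goes in short steps, each a Python script; the robot and the scene stay as the last script left them, time stands still between calls to the robot, and variables do not carry over. Pictures are saved under pics/ and viewed, at most 10 in all, crops included, and the job is handed in when it is done.

```bash
mkdir -p pics; python3 - <<'E'
from bench import *
import cv2
for n in("top","side"):
    im=camera(n); cv2.imwrite(f"pics/{n}0.png",im); print(n,camera_info(n))
print(get_state())
E
```

```text
top {'fx': 488.17323625663136, 'fy': 488.17323625663136, 'cx': 253.17258516735913, 'cy': 193.86066370907204, 'xyz': array([ 0.35910614, -0.11752905,  1.33251427]), 'attitude': array([ 0.06011181, -0.05188645, -0.69954601,  0.71016177])}
side {'fx': 347.30590889933165, 'fy': 347.30590889933165, 'cx': 248.98912628102912, 'cy': 194.03579954531097, 'xyz': array([0.27061766, 0.46559295, 0.65413206]), 'attitude': array([-0.090561  ,  0.41364639,  0.88626189, -0.18771053])}
{'t': 0.1, 'joint_pos': array([ 1.48523519,  0.50174772, -0.42685587,  1.55133583,  0.22081236,
        1.13829674, -0.21032317]), 'joint_vel': array([ 0.00085722, -0.00238582, -0.00025677, -0.00389006, -0.00083977,
       -0.00054905, -0.0010698 ]), 'tau': array([-1.12416365e-02, -5.67868316e+01, -5.83872512e+00, -2.79907089e+01,
       -6.90682791e-02,  2.41094147e-02,  7.02954503e-05]), 'ee_pos': array([ 0.2219018 , -0.61028509,  0.22579434]), 'tcp_rot': array([ 9.84827683e-01,  1.73532963e-01, -1.13920170e-04, -8.56084157e-04]), 'force': array([ 0.3373301 , -0.29359643, -0.0627142 ]), 'torque': array([0.04916551, 0.00106156, 0.00506409]), 'gripper_force': 0.0, 'width': 0.09160606044340441}
```

View pics/top0.png

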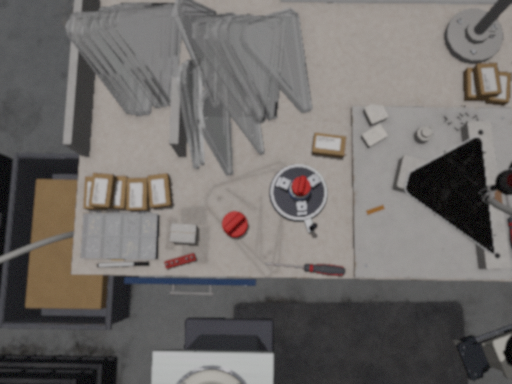

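View pics/side0.png

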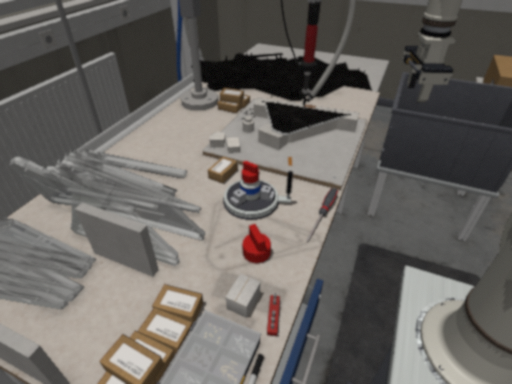

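Candidates for the cap: the one on the bottle in the chuck, top (301,187) / side (250,172), and a bigger loose look-alike, top (235,224) / side (257,244). The one in the chuck is meant. The handle is at about top (313,230) / side (289,180), and there is a thin screwdriver/orange bit nearby.

```bash
cat > h.py <<'E'
from bench import *
import cv2, numpy as np
from scipy.spatial.transform import Rotation as R
def ray(n,u,v):
    c=camera_info(n); d=np.array([(u-c["cx"])/c["fx"],-(v-c["cy"])/c["fy"],-1.])
    return np.array(c["xyz"]),R.from_quat(c["attitude"]).apply(d)
def plane(n,u,v,z):
    o,d=ray(n,u,v); return o+d*(z-o[2])/d[2]
def proj(n,p):
    c=camera_info(n); q=R.from_quat(c["attitude"]).inv().apply(np.array(p)-c["xyz"])
    return np.array([c["cx"]-c["fx"]*q[0]/q[2], c["cy"]+c["fy"]*q[1]/q[2]])
def tri(a,b):
    (o1,d1),(o2,d2)=a,b
    A=np.stack([d1,-d2],1); s=np.linalg.lstsq(A,o2-o1,rcond=None)[0]
    p,q=o1+s[0]*d1,o2+s[1]*d2; return (p+q)/2,np.linalg.norm(p-q)
def crop(n,im,x0,x1,y0,y1,k,name):
    cv2.imwrite(f"pics/{name}.png",cv2.resize(im[y0:y1,x0:x1],None,fx=k,fy=k,interpolation=cv2.INTER_CUBIC))
E
python3 - <<'E'
from h import *
t=cv2.imread("pics/top0.png"); s=cv2.imread("pics/side0.png")
a=cv2.resize(t[150:250,255:345],None,fx=5,fy=5,interpolation=2)[:500,:450]
b=cv2.resize(s[145:245,205:305],None,fx=5,fy=5,interpolation=2)[:500,:350+150]
c=np.hstack([a,b]); c=cv2.resize(c,(798,int(500*798/c.shape[1]))); cv2.imwrite("pics/c0.png",c); print(c.shape)
print("handle?",plane("top",313,230,.11),plane("top",301,187,.131),plane("top",299,192,.02),plane("top",235,224,.04), tri(ray("top",313,231),ray("side",290,175)))
E
```

```text
(420, 798, 3)
handle? [ 0.46500103 -0.25291907  0.11      ] [ 0.57015926 -0.22105506  0.131     ] [ 0.57576548 -0.22518703  0.02      ] [ 0.48391378 -0.05381298  0.04      ] (array([ 0.46899259, -0.25240694,  0.10226557]), np.float64(0.011978251130213183))
```

View pics/c0.png

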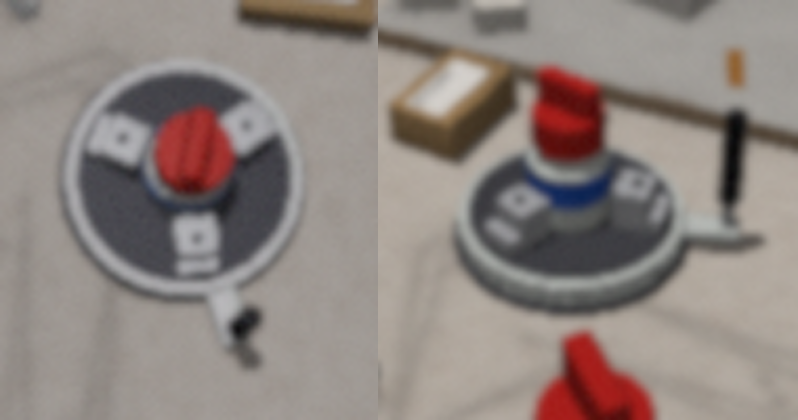

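The crops confirm it: the cap on the bottle in the chuck is the smaller one. In the top view the ring is centred near (298.3,192.5), the black handle's top end is near (315,225) and its foot near (311.5,228). In the side view its top is at (290.5,172) and its foot at (289,194). Next I compute positions and check which poses the arm can reach.

```bash
cat >> h.py <<'E'
def down(a): # tool z down, tool y (closing line) along world azimuth a
    y=np.array([np.cos(a),np.sin(a),0]); z=np.array([0,0,-1.]); return R.from_matrix(np.stack([np.cross(y,z),y,z],1)).as_quat()
E
python3 - <<'E'
from h import *
t=cv2.imread("pics/top0.png")
for z in(.015,.025): print("ring",plane("top",298.3,192.5,z))
side=lambda x,y:((x-378)/4.2+205,y/4.2+145); top=lambda x,y:(x/4.2+255,y/4.2+150)
# side ring: left 455 right 688; front/back centre approx
print("hand top",plane("top",*top(253,314),.11),plane("side",*side(737,113),.11),tri(ray("top",*top(253,314)),ray("side",*side(737,113))))
print("hand foot",plane("top",*top(237,328),.038),plane("side",*side(730,205),.038))
# local contrast: ring outline fit
hsv=cv2.cvtColor(t,cv2.COLOR_BGR2HSV)
g=cv2.cvtColor(t,cv2.COLOR_BGR2GRAY)[155:225,265:333]
m=((g<110)*255).astype('uint8'); cs=max(cv2.findContours(m,0,2)[0],key=cv2.contourArea)
e=cv2.fitEllipse(cv2.convexHull(cs)); print("disc",e); print(plane("top",e[0][0]+265,e[0][1]+155,.025))
m=((hsv[...,1]>150)&((hsv[...,0]<8)|(hsv[...,0]>172)))
u=m.astype('uint8')*255; u[:, :285]=0;u[:,320:]=0;u[:170]=0;u[205:]=0
c=max(cv2.findContours(u,0,2)[0],key=cv2.contourArea);e=cv2.minEnclosingCircle(c);print("cap",e,plane("top",*e[0],.107))
C=plane("top",298.3,192.5,.02); H=plane("top",*top(253,314),.11)
d=H-C; print(np.hypot(*d[:2]),np.arctan2(d[1],d[0]))
a=np.arctan2(d[1],d[0])
for th in(0,.5,1.0):
  for k in(0,1):
    aa=a-th; p=C[:2]+.105*np.array([np.cos(aa),np.sin(aa)])
    q=ik([*p,.076],down(aa+np.pi/2+k*np.pi)); print(th,k,None if q is None else np.round(q,2))
E
```

```text
ring [ 0.57517947 -0.22368829  0.015     ]
ring [ 0.57353946 -0.22288253  0.025     ]
hand top [ 0.47823311 -0.25856893  0.11      ] [ 0.47534697 -0.25485413  0.11      ] (array([ 0.47759498, -0.25916973,  0.10664142]), np.float64(0.0019726181807446772))
hand foot [ 0.47623287 -0.25674761  0.038     ] [ 0.47355177 -0.251225    0.038     ]
disc ((33.403404235839844, 36.616512298583984), (48.16413497924805, 49.819583892822266), 113.44987487792969)
[ 0.57597115 -0.22315952  0.025     ]
cap ((300.5806579589844, 185.25807189941406), 9.869436264038086) [ 0.57886372 -0.22205412  0.107     ]
0.10239727427815844 -2.7898068777242653
0 0 [ 0.9   0.55 -0.56  1.93  0.41  0.78 -1.11]
0 1 [ 1.35  0.96 -1.31  1.92  1.04  1.16  1.55]
0.5 0 [ 0.78  0.49 -0.5   2.    0.35  0.73 -1.66]
0.5 1 [ 1.09  0.64 -0.93  1.99  0.68  0.86  1.2 ]
1.0 0 [ 0.6   0.48 -0.41  2.    0.28  0.72 -2.2 ]
1.0 1 [ 0.98  0.63 -0.92  1.99  0.67  0.86  0.61]
```

```bash
cat >> h.py <<'E'
C=np.array([.5755,-.2233]); A0=-2.812
def hp(th,z=.077): 
    a=A0-th; return np.array([C[0]+.105*np.cos(a),C[1]+.105*np.sin(a),z]), down(a+np.pi/2)
def st(tag=""):
    s=get_state(); print(tag,"t%.1f"%s["t"],"p",np.round(s["ee_pos"],4),"F",np.round(s["force"],1),"T",np.round(s["torque"],2),"w%.4f g%.1f"%(s["width"],s["gripper_force"])); return s
E
python3 - <<'E'
from h import *
p,q=hp(0,.2); movep(p,q); st()
p,q=hp(0); servo_line(p,.12); st("down")
i=camera("side"); j=camera("top")
command_gripper(.03,25); s=st("30"); command_gripper(0.0,25); st("closed")
a=cv2.resize(i[130:230,220:320],(400,400),interpolation=2);b=cv2.resize(camera("side")[130:230,220:320],(400,400),interpolation=2)
cv2.imwrite("pics/g1.png",np.hstack([a,b]))
E
```

```text
t1.7 p [ 0.4757 -0.2589  0.2   ] F [ 0.3 -0.3  0.8] T [ 0.02 -0.01 -0.01] w0.0918 g0.0
down t2.9 p [ 0.4768 -0.2576  0.0777] F [-0.2 -0.2  0.5] T [0.   0.01 0.01] w0.0918 g0.0
30 t4.1 p [ 0.4761 -0.2572  0.077 ] F [ 0.  -0.5 -0.1] T [-0.02 -0.02 -0.03] w0.0302 g0.0
closed t4.5 p [ 0.476  -0.2567  0.077 ] F [-1.2  2.4  1. ] T [0.44 0.24 0.04] w0.0156 g25.0
```

View pics/g1.png

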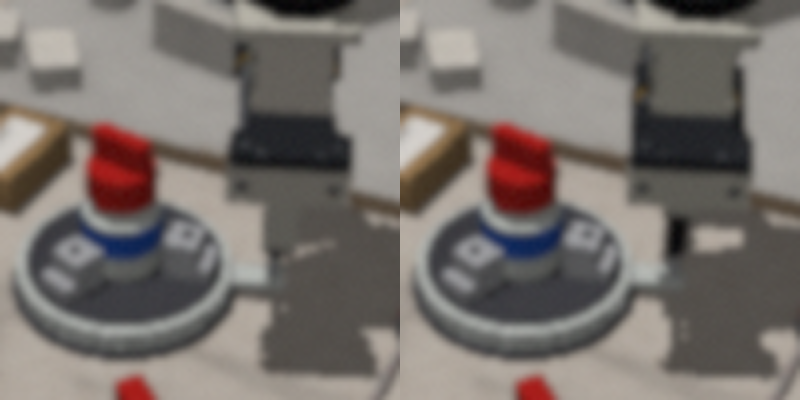

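The handle is gripped between the fingers (width 15.6 mm). Now I swing it.

```bash
cat >> h.py <<'E'
def swing(ths,v=.06):
    for th in ths:
        p,q=hp(th); servo_line(p,v,q); s=get_state(); a=A0-th; F=s["force"]
        d=s["ee_pos"][:2]-C; act=(A0-np.arctan2(d[1],d[0])+np.pi)%(2*np.pi)-np.pi
        tg=F[:2]@[-np.sin(a),np.cos(a)]; rd=F[:2]@[np.cos(a),np.sin(a)]
        print("th%.2f act%.3f r%.4f tang%.1f rad%.1f Fz%.1f t%.1f w%.4f"%(th,act,np.hypot(*d),tg,rd,F[2],s["t"],s["width"]))
        if abs(tg)>17 or abs(rd)>25: break
E
python3 - <<'E'
from h import *
command_gripper(0,35)
swing(np.arange(.15,.76,.15)); swing([.8,.85])
E
```

```text
th0.15 act0.141 r0.1048 tang2.0 rad-0.6 Fz-2.6 t5.1 w0.0153
th0.30 act0.296 r0.1048 tang1.9 rad-1.6 Fz-3.3 t5.5 w0.0156
th0.45 act0.449 r0.1048 tang2.1 rad-1.9 Fz-2.9 t6.0 w0.0151
th0.60 act0.596 r0.1048 tang2.7 rad-2.6 Fz-2.9 t6.4 w0.0153
th0.75 act0.712 r0.1046 tang11.0 rad-4.0 Fz-4.3 t6.8 w0.0151
th0.80 act0.740 r0.1045 tang15.2 rad-4.3 Fz-2.9 t7.0 w0.0152
th0.85 act0.770 r0.1043 tang19.2 rad-4.9 Fz-1.4 t7.3 w0.0152
```

```bash
python3 - <<'E'
from h import *
pause(.3); s=st(); d=s["ee_pos"][:2]-C
tg=s["force"][:2]@[-np.sin(A0-.77),np.cos(A0-.77)]; print(tg,A0-np.arctan2(d[1],d[0]))
cv2.imwrite("pics/top1.png",camera("top"))
E
```

```text
t7.6 p [ 0.4812 -0.1788  0.0769] F [ -4.7 -19.3  -1.5] T [-3.73  0.92  0.1 ] w0.0153 g35.0
19.486811917621925 -5.512672784206313
```

```bash
python3 - <<'E'
from h import *
swing([.80,.765],.03); pause(.1); swing([.765],.03)
command_gripper(.03,10); st("open30"); command_gripper(.06); s=st("open60")
p=s["ee_pos"].copy(); p[2]=.2; servo_line(p,.12); 
goto=[p[0]-.03,p[1]-.2,.26]; servo_line(goto,.3); st()
t=camera("top"); d=camera("side"); cv2.imwrite("pics/top2.png",t); cv2.imwrite("pics/side2.png",d)
a=cv2.resize(t[150:250,255:355],(400,400),interpolation=2);b=cv2.resize(d[135:235,205:305],(400,400),interpolation=2)
cv2.imwrite("pics/g2.png",np.hstack([a,b]))
E
```

```text
th0.80 act0.738 r0.1043 tang16.7 rad-4.9 Fz-3.7 t7.9 w0.0152
th0.77 act0.713 r0.1043 tang13.2 rad-4.9 Fz-5.6 t8.2 w0.0152
th0.77 act0.713 r0.1043 tang12.4 rad-5.2 Fz-4.2 t8.6 w0.0156
open30 t9.1 p [ 0.4802 -0.1805  0.0772] F [ 1.5 -6.  -2.6] T [-1.04 -0.16  0.09] w0.0300 g2.3
open60 t9.8 p [ 0.4803 -0.1788  0.077 ] F [-0.5 -0.4  0. ] T [ 0.05  0.02 -0.01] w0.0603 g0.0
 t11.8 p [ 0.4507 -0.3762  0.2589] F [0.2 0.7 0.6] T [0.15 0.07 0.01] w0.0599 g0.0
```

View pics/g2.png

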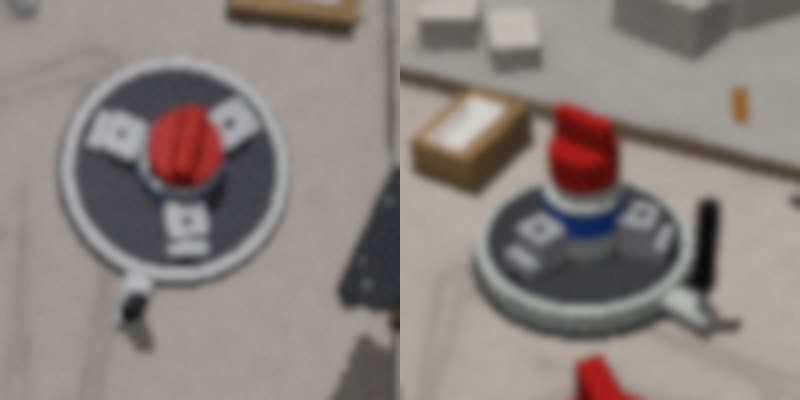

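Seen in the pictures: the handle now stands at crop top (136,300), about (289,225) full frame. The bottle is central with the jaws closed on it, and the wing runs roughly up in the image. Next is a close crop for the wing's yaw.

```bash
python3 - <<'E'
from h import *
t=cv2.imread("pics/top2.png"); d=cv2.imread("pics/side2.png")
a=cv2.resize(t[168:208,280:320],(400,400),interpolation=2);b=cv2.resize(d[158:198,230:270],(400,400),interpolation=2)
cv2.imwrite("pics/g3.png",np.hstack([a,b]))
for x,y,z in((139,290,.11),(132,315,.038)):
    p=plane("top",255+x/4,150+y/4,z)[:2]-C; print("handle",np.hypot(*p),(A0-np.arctan2(p[1],p[0]))%(2*np.pi))
E
```

```text
handle 0.09684705319860525 0.6295025826087652
handle 0.10588304545705116 0.603486340197458
```

View pics/g3.png

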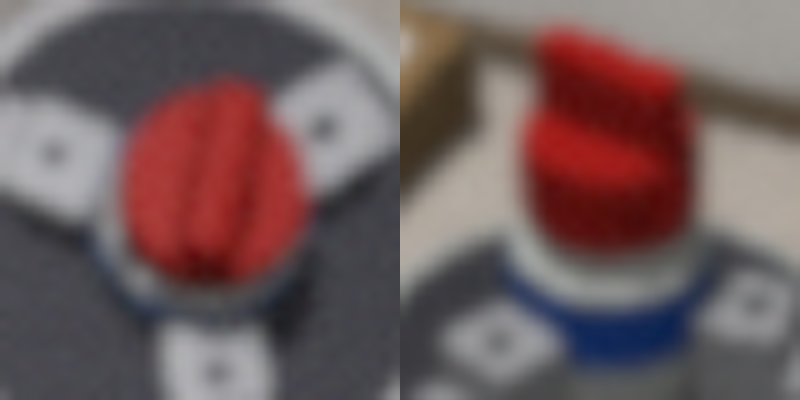

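The view suggests the handle eased back further than expected (about 0.62 against 0.69). I'll re-check by pushing with one finger only, which cannot knock it back on release.

```bash
cat > push.py <<'E'
from h import *
def push(ths,stop=17.0):
    for th in ths:
        p,q=hp(th); servo_line(p,.03,q); pause(.1); s=get_state(); a=A0-th; F=s["force"]
        d=s["ee_pos"][:2]-C; act=(A0-np.arctan2(d[1],d[0])+np.pi)%(2*np.pi)-np.pi
        tg=F[:2]@[-np.sin(a),np.cos(a)]; off=(s["width"]/2-.0078)/.105
        print("th%.2f act%.3f handle%.3f tang%.1f w%.4f t%.1f"%(th,act,act-off,tg,s["width"],s["t"]))
        if tg>stop: break
    return th
E
python3 - <<'E'
from push import *
command_gripper(.04,45)
p,q=hp(.66,.2); servo_line(p,.3,q); p,q=hp(.66); servo_line(p,.12); st("down")
th=push(np.arange(.72,1.05,.03)); 
p,q=hp(.66); 
E
```

```text
down t14.4 p [ 0.4768 -0.1895  0.0777] F [ 0.1 -0.2  0.3] T [ 0.04 -0.01 -0.01] w0.0399 g0.0
th0.72 act0.718 handle0.602 tang0.7 w0.0401 t14.9
th0.75 act0.747 handle0.631 tang0.8 w0.0401 t15.3
th0.78 act0.754 handle0.637 tang6.0 w0.0401 t15.6
th0.81 act0.769 handle0.652 tang9.5 w0.0402 t16.0
th0.84 act0.788 handle0.671 tang12.1 w0.0400 t16.3
th0.87 act0.807 handle0.692 tang14.3 w0.0399 t16.7
th0.90 act0.827 handle0.710 tang15.9 w0.0402 t17.1
th0.93 act0.847 handle0.732 tang17.3 w0.0399 t17.4
```

```bash
python3 - <<'E'
from push import *
p,q=hp(.66); servo_line(p,.05,q); st("back"); p,q=hp(.66,.21); servo_line(p,.15)
T=lambda x,y:plane("top",280+x/10,168+y/10,.131)
S=lambda x,y:plane("side",230+(x-400)/10,158+y/10,.131)
for f,e in((T,((236,88),(208,248))),(S,((552,38),(688,78)))):
    a,b=f(*e[0]),f(*e[1]); d=a-b; print("mid",(a+b)/2,"len",np.hypot(*d[:2]),"az",np.arctan2(d[1],d[0]))
# edge lines in top
for e in(((205,120),(185,260)),((262,110),(225,275))):
    d=T(*e[0])-T(*e[1]); print(np.arctan2(d[1],d[0]))
for az in(-.17,-.17+1.1):
  for k in(-1,1):
    for z in (.108,.18):
      q=ik([.5755,-.2233,z],down(az+k*np.pi/2)); print(az,k,None if q is None else np.round(q,2))
E
```

```text
back t18.1 p [ 0.4763 -0.1889  0.077 ] F [ 0.4 -1.  -0.3] T [ 0.03  0.02 -0.06] w0.0401 g0.0
mid [ 0.57583154 -0.22405546  0.131     ] len 0.04128506620941824 az -0.16997378684386263
mid [ 0.57150263 -0.22070207  0.131     ] len 0.04006149078822811 az -0.06053312143702966
-0.13850819162449854
-0.21715997518292968
-0.17 -1 [ 0.66  0.59 -0.45  1.73  0.32  0.9  -1.66]
-0.17 -1 [ 0.68  0.5  -0.48  1.68  0.26  1.03 -1.62]
-0.17 1 [ 1.14  1.   -1.31  1.71  1.02  1.27  1.  ]
-0.17 1 [ 1.15  0.86 -1.3   1.66  0.86  1.31  1.08]
0.93 -1 [ 0.78  0.63 -0.62  1.73  0.44  0.93 -0.66]
0.93 -1 [ 0.81  0.54 -0.66  1.68  0.37  1.05 -0.61]
0.93 1 [ 1.14  1.   -1.31  1.71  1.02  1.27  2.1 ]
0.93 1 [ 1.15  0.86 -1.3   1.66  0.86  1.31  2.18]
```

```bash
cat >> h.py <<'E'
W=np.array([.5752,-.2230]); Y0=-.15-np.pi/2
E
python3 - <<'E'
from h import *
command_gripper(.05,10)
q=down(Y0); movep([*W,.20],q); servo_line([*W,.1095],.1); st("down")
command_gripper(0,10); st("grip10")
t=camera("side"); cv2.imwrite("pics/g4.png",cv2.resize(t[110:235,190:315],(600,600),interpolation=2))
E
```

```text
down t21.1 p [ 0.5758 -0.2231  0.1102] F [-0.   0.1 -0.7] T [ 0.07  0.01 -0.04] w0.0501 g0.0
grip10 t21.8 p [ 0.5753 -0.2232  0.1096] F [ 0.3 -0.7  0.8] T [ 0.04  0.04 -0.07] w0.0146 g9.8
```

View pics/g4.png

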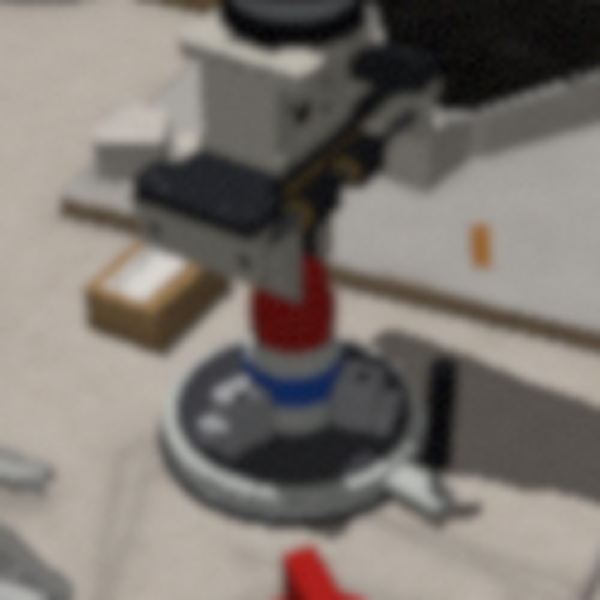

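The wing is gripped (14.6 mm wide, centred). Press next.

```bash
python3 - <<'E'
from h import *
command_gripper(0,40); z0=get_state()["ee_pos"][2]; st("grip40")
for dz in (.003,.006,.008,.010,.012,.014,.016):
    servo_line([*W,.1095-dz],.03); pause(.1); s=st("dz%.3f"%dz); print("  pressed",z0-s["ee_pos"][2])
    if s["force"][2]>22: break
E
```

```text
grip40 t22.1 p [ 0.5753 -0.2231  0.1096] F [ 1.  -0.8  0.5] T [-0.07  0.04  0.03] w0.0137 g39.7
dz0.003 t22.4 p [ 0.5753 -0.2232  0.1071] F [-2.   0.1  5.8] T [0.   0.42 0.05] w0.0138 g39.7
  pressed 0.002492778383851965
dz0.006 t22.8 p [ 0.5753 -0.2231  0.1044] F [-1.8 -0.3  7.7] T [ 0.08  0.6  -0.  ] w0.0136 g39.7
  pressed 0.005172682411120885
dz0.008 t23.1 p [ 0.5755 -0.2232  0.104 ] F [-6.3  0.8 18.2] T [ 0.34  1.48 -0.07] w0.0135 g39.8
  pressed 0.005610208047634319
dz0.010 t23.5 p [ 0.5757 -0.2233  0.1038] F [-11.2   2.9  30.5] T [ 0.61  2.52 -0.12] w0.0137 g39.9
  pressed 0.005764796251663609
```

```bash
python3 - <<'E'
from h import *
servo_line([*W,.1095-.0082],.03); st()
for a in np.arange(.15,1.06,.15):
    servo_line([*W,.1095-.0082],.03,down(Y0+a)); s=st("a%.2f"%a)
    x=R.from_quat(s["tcp_rot"]).as_matrix()[:,1]; print("   yaw %.3f"%((np.arctan2(x[1],x[0])-Y0+np.pi)%(2*np.pi)-np.pi))
    if abs(s["torque"][2])>2.0: break
E
```

```text
t23.7 p [ 0.5756 -0.2232  0.1039] F [-6.1  1.2 19.1] T [ 0.26  1.43 -0.02] w0.0138 g39.9
a0.15 t24.0 p [ 0.5765 -0.2234  0.1039] F [-3.2 -0.1 16.7] T [0.16 0.95 0.12] w0.0138 g40.0
   yaw 0.151
a0.30 t24.3 p [ 0.577  -0.2235  0.1039] F [-3.4  0.5 13.6] T [0.08 0.62 0.12] w0.0139 g40.0
   yaw 0.301
a0.45 t24.6 p [ 0.5771 -0.2233  0.1039] F [-2.6  0.  14.2] T [0.06 0.62 0.08] w0.0135 g40.0
   yaw 0.451
a0.60 t24.9 p [ 0.577  -0.2232  0.1039] F [-3.2  0.2 14.6] T [0.1  0.65 0.08] w0.0137 g40.0
   yaw 0.601
a0.75 t25.2 p [ 0.5771 -0.2233  0.1039] F [-3.7  1.5 14.8] T [0.14 0.63 0.08] w0.0136 g40.0
   yaw 0.751
a0.90 t25.5 p [ 0.5772 -0.2233  0.1039] F [-1.9  0.1 13.9] T [0.09 0.47 0.11] w0.0137 g40.0
   yaw 0.901
a1.05 t25.8 p [ 0.5772 -0.2232  0.1039] F [-2.2 -0.2 14.5] T [0.08 0.54 0.08] w0.0139 g40.0
   yaw 1.051
```

```bash
python3 - <<'E'
from h import *
X=get_state()["ee_pos"][:2]
ok=True
for z in (.107,.110,.114,.12,.13,.15,.1755):
    servo_line([*X,z],.05); s=st()
    if s["force"][2]<-6: ok=False; break
pause(.3); s=st("end %s"%ok); print(R.from_quat(s["tcp_rot"]).as_matrix()[:,2])
t=camera("side"); u=camera("top")
cv2.imwrite("pics/g5.png",np.hstack([cv2.resize(u[150:250,255:355],(400,400),interpolation=2),cv2.resize(t[130:230,200:300],(400,400),interpolation=2)]))
E
```

```text
t26.1 p [ 0.5773 -0.2232  0.1078] F [-2.   0.2  6.9] T [-0.01  0.46  0.05] w0.0137 g39.9
 t26.4 p [ 0.5773 -0.2232  0.1103] F [-0.9 -0.5  4.4] T [-0.03  0.25  0.  ] w0.0136 g39.9
 t26.6 p [ 0.577  -0.2231  0.1137] F [ 0.1 -0.1 -0.5] T [-0.08 -0.06  0.  ] w0.0137 g39.9
 t26.9 p [ 0.5773 -0.2233  0.1203] F [-0.6  0.3 -0.7] T [-0.07  0.06  0.  ] w0.0134 g39.9
 t27.2 p [ 0.5777 -0.2233  0.1306] F [-0.1  0.4 -1.1] T [-0.05 -0.01 -0.  ] w0.0137 g39.9
 t27.8 p [ 0.5773 -0.2233  0.1503] F [ 0.6 -0.4 -1.1] T [-0.02 -0.01  0.03] w0.0138 g39.9
 t28.4 p [ 0.5771 -0.2233  0.1756] F [-0.4  0.4 -0. ] T [-0.02 -0.05 -0.03] w0.0138 g39.9
end True t28.7 p [ 0.577  -0.2231  0.1752] F [-1.   0.3 -1.1] T [ 0.   -0.05 -0.01] w0.0139 g39.9
[-4.48350546e-04  2.31503764e-04 -9.99999873e-01]
```

View pics/g5.png

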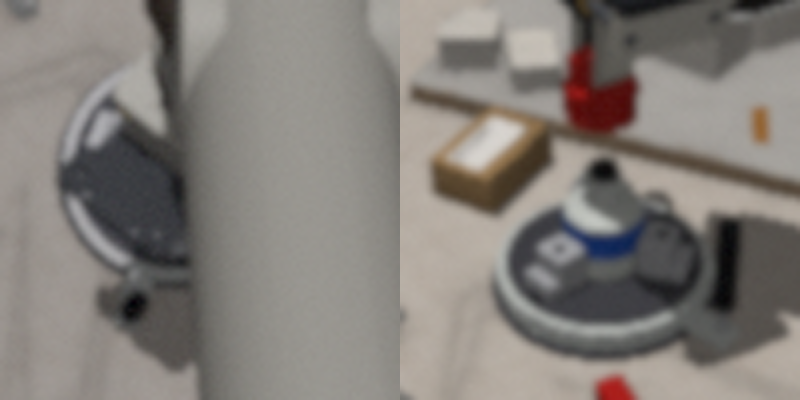

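The side view shows the cap held level at crop (600,90), well above the open mouth and its dark plug at (602,170). The bottle is still between the jaws and the handle is where I left it. Handing in.

```bash
python3 -c "
from bench import *
print(close_job())"
```

```text
the job is handed in; nothing more can be done
None
```

I tightened the chuck on the bottle, pressed, twisted and lifted off the cap, and handed the job in at about 29 s with the cap held level about 5 cm above the mouth; no verdict came back. The first tightening push peaked at 19.5 N at the handle, just over the 12–18 N you gave, and a second push reached 17.3 N.

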